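Stroke the microscope lamp's keys up to full brightness

TASK

Turn the microscope lamp up: with the fingertips, stroke lightly along the row of five keys on the black control box, starting at the blue key and pressing each one down a little in turn until you reach the red key, and finish while still holding the red key down (and no other key). Be gentle, do not shift or lift the control box, and leave everything else lying around untouched.

Things in the scene. Friction and masses are not known exactly. Their poses are not given: they have to be found in the camera images.
- console: loose black control box of the microscope lamp, 130 (its x) x 270 (its y) x 24 mm, 1.3 to 2.1 kg, on rubber feet, level on the table at any yaw. Origin: centre of its underside; z up. A row of five round domed keys runs along its top in a shallow arc, blue key at the -y end, red at the +y end; a grey display strip lies beside the row at x = +43 mm
- key1_top (a point): top of the dome of key 1 (blue, the first): key 30 mm across, dome 5 mm proud of the console's top, so 29 mm above the table when up; at (x, y) = (-30, -96) mm in the console's frame; the point moves down with the key
- key1 (a joint): how far key 1 is pressed: 0 up, 0.004 m at its stop; springs back, 1 N to start, rising 1 N per mm to 5 N at the stop; it counts as pressed from 0.001
- key2_top (a point): top of the dome of key 2 (white, number 2 counted from the blue one): key 30 mm across, dome 5 mm proud of the console's top, so 29 mm above the table when up; at (x, y) = (-13.5, -48) mm in the console's frame; the point moves down with the key
- key2 (a joint): how far key 2 is pressed: 0 up, 0.004 m at its stop; springs back, 1 N to start, rising 1 N per mm to 5 N at the stop; it counts as pressed from 0.001
- key3_top (a point): top of the dome of key 3 (white, number 3 counted from the blue one): key 30 mm across, dome 5 mm proud of the console's top, so 29 mm above the table when up; at (x, y) = (-8, 0) mm in the console's frame; the point moves down with the key
- key3 (a joint): how far key 3 is pressed: 0 up, 0.004 m at its stop; springs back, 1 N to start, rising 1 N per mm to 5 N at the stop; it counts as pressed from 0.001
- key4_top (a point): top of the dome of key 4 (white, number 4 counted from the blue one): key 30 mm across, dome 5 mm proud of the console's top, so 29 mm above the table when up; at (x, y) = (-13.5, 48) mm in the console's frame; the point moves down with the key
- key4 (a joint): how far key 4 is pressed: 0 up, 0.004 m at its stop; springs back, 1 N to start, rising 1 N per mm to 5 N at the stop; it counts as pressed from 0.001
- key5_top (a point): top of the dome of key 5 (red, the last): key 30 mm across, dome 5 mm proud of the console's top, so 29 mm above the table when up; at (x, y) = (-30, 96) mm in the console's frame; the point moves down with the key
- key5 (a joint): how far key 5 is pressed: 0 up, 0.004 m at its stop; springs back, 1 N to start, rising 1 N per mm to 5 N at the stop; it counts as pressed from 0.001
- eyepiece: silvery microscope eyepiece, 32 mm across, 34 mm tall, standing on the console's top near the red key's end (about 75 mm from the red key); origin: centre of its underside. Not to be disturbed
- dropper: amber dropper bottle, 28 mm across, 58 mm tall, standing beside the console; origin: centre of its underside. Not to be disturbed
- slidebox: flat green slide box 34 x 85 x 16 mm beside the console; origin: centre of its underside. Not to be disturbed
- dish: shallow glass dish, 86 mm across, 15 mm tall, beside the console; origin: centre of its underside. Not to be disturbed
- forceps: steel forceps, 127 mm long, 8 mm thick, lying beside the console; origin: near the middle of its length, at the underside. Not to be disturbed
- beaker: glass beaker, 70 mm across, 85 mm tall, off to the right; origin: centre of its underside. Not to be disturbed
- objective: brass objective lens, 24 mm across, 45 mm tall, standing off to the left; origin: centre of its underside. Not to be disturbed

How it is judged:
By the outcome, as a careful person would: the job done as asked, in the order asked, and still so for the second after the job is handed in, while the arm keeps its last pose, push and grip.
It also fails if it takes over 35 s, if anything falls off the work surface, if the arm or the gripper's body presses on something with over 40 N, if the wrist force passes 120 N, or if a joint passes its speed limit or range.

ROBOT

A 6-joint arm with a two-finger parallel gripper is mounted at the origin on the work surface. World frame = base frame: x ahead of the robot, y to its left, z up, the work surface at z = 0. Lengths are in m, angles in rad, forces in N, time in s.
With the tool pointing down it reaches from about 0.25 to 0.725 m from the base axis. Payload 4 kg.
Tool frame: the origin (TCP) lies between the finger pads; the fingertips stand 17 mm ahead of it and the grasp point (between the pads) lies 2 mm behind it; z points along the fingers, x is the direction in which the jaws open and shut, and the axes are right-handed (so a half turn about z gives the same grasp; the last joint's range is limited). The gripper opens to 85 mm and grips with 20 to 120 N. Pads are 22 mm wide; open, the fingers measure 114 mm over their backs; the gripper's body (76 mm by 85 mm) begins 54 mm behind the grasp point. The pads swing forward as they close: fully open they stand 13 mm farther back than shut.
Start: joints at [-1.234, 0.241, 0.005, 1.335, 0, 1.571], TCP at [0.165, -0.472, 0.248] pointing down, gripper open.
Joint ranges: [-2.72, 2.72], [-1.05, 1.87], [-1.09, 1.28], [-1.99, 2.15], [-1.42, 1.44], [-3.14, 3.14]. Speed limits (rad/s): [2.79, 2.79, 3.14, 3.14, 3.14, 3.14].

INTERFACE

Orientations are given as a unit quaternion [x, y, z, w].
In Python, from workcell import telemetry, cams, workorder gives the robot as it stands. The module is installed in compiled form; this text tells all that it offers.
- The arm moves only by the tool apply_moves, never from a script. Its argument "moves" is a list that holds one entry, the list of rows, each a list of 4 numbers: the shift along the tool's x, y, z in mm, then the turn about the tool's z in degrees. A call has exactly 10 rows; each row shifts and turns the pose as measured when the row begins, along the tool's axes as they then stand; what a row does not reach is not made up. A row lasts 1/10 s, in which the tool goes at most 50 mm and 8.59 degrees, less where a joint would pass 70% of its speed; a pose out of reach is approached as far as the arm can. A call with a gripper value outside its range is refused whole. "hand" is the gripper's target within -1 to 1 (fully open at 1, half-way at 0, shut at -1), set as the call begins (left out, the last holds). The fingers move at their own pace and stop on an object; the grip force is fixed at half the most. Time passes only in rows, so rows that do not move let the fingers close, or fill a call up. It gives the time, the measured TCP pose, the force and the opening at its end, in the units of the state.
- telemetry.get_obs(): the state, without advancing time (a new reading comes with each control period).
- cams.camera(name): name is "scene" or "top" or "wrist"; returns a dict with "color" (480x640x3 uint8, red, green, blue), "fovy" (degrees; the focal length in pixels is half the picture's height over the tangent of half this angle, whatever the lens; pixels are square), "cx", "cy" (the principal point, pixels), "camera_from_world" (4x4, takes a point from world to camera coordinates). Camera axes: x right, y down, z forward; pixel columns grow to the right and rows downward; lengths in m; the calibration is good to about 2 mm. A picture is of the moment at which its call begins. There is no depth.
- workorder.job_done(): hands the job in, once; it reports no verdict.
The state is a dict: "clock": time; "joint_pos": joint angles; "joint_vel": joint speeds; "tau": joint torques, N m; "eef_pos": TCP position; "tool_rot": TCP orientation; "ft_force": force on the tool from outside, world axes, zero at the start; "ft_torque": the same for the moment, N m; "grip_width": finger opening in m.
Only numpy, scipy, OpenCV 4.12 (cv2) and the standard library are available. Lean on these libraries where they do the work, as an engineer would, in place of code of your own. Each camera call takes 0.05 s, during which the arm holds its last target. There are 200 camera calls.

## Working session

There is one attempt and no reset: what is moved stays moved. The work goes in short steps, Python scripts to look and compute and a tool call to move; the robot and the scene stay as the last step left them, time stands still between calls to the robot, and variables do not carry over. Pictures are saved under pics/ and viewed, about 8 in all and at most 12, crops included, and the job is handed in when it is done.

Besides the shell and the picture viewer there is one more tool, called after "Emit:" as name(argument=value, ...), one argument or row to a line, values as JSON. apply_moves: Moves the arm, as the interface text tells. Its arguments: {"type":"object","properties":{"moves":{"type":"array"},"hand":{"type":"number"}},"required":["moves"]}

```bash
mkdir -p pics; python3 - <<'E'
from workcell import telemetry, cams
import cv2
for n in ("top","scene"):
    c=cams.camera(n); cv2.imwrite(f"pics/{n}0.png",c["color"][:,:,::-1]); print(n,c["fovy"],c["cx"],c["cy"],c["camera_from_world"].round(3).tolist())
o=telemetry.get_obs(); print({k:o[k] for k in("clock","eef_pos","tool_rot","ft_force","grip_width")})
E
```

```text
top 45.712092078022515 313.95458919333294 251.65276135078005 [[-0.024, -0.999, 0.022, -0.001], [-0.995, 0.022, -0.094, 0.552], [0.094, -0.024, -0.995, 1.26], [0.0, 0.0, 0.0, 1.0]]
scene 53.101087949278565 323.9738067752652 242.798784553547 [[-0.54, 0.841, -0.01, 0.294], [0.528, 0.33, -0.783, -0.249], [-0.655, -0.428, -0.622, 1.475], [0.0, 0.0, 0.0, 1.0]]
{'clock': 0.1, 'eef_pos': array([ 0.16506615, -0.47140572,  0.24751329]), 'tool_rot': array([ 8.15622846e-01, -5.78583196e-01, -7.57847244e-04, -5.32299901e-04]), 'ft_force': array([-0.08188717,  0.4093639 ,  0.22952947]), 'grip_width': 0.08549721464140364}
```

View pics/top0.png

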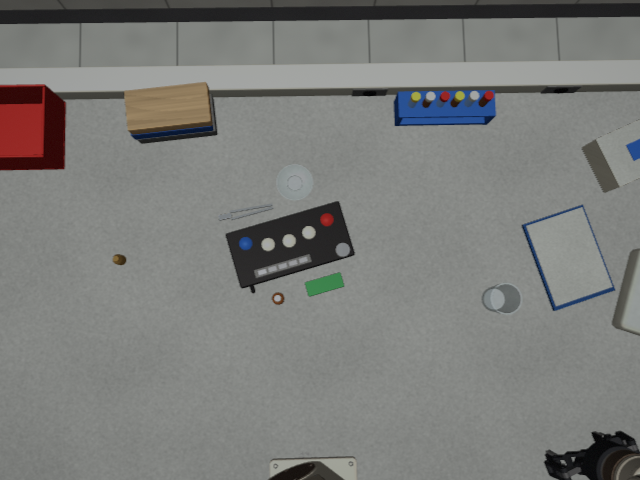

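The top view shows the console with its blue key at (246,243), white keys at (268,244), (289,241) and (309,233), and red at (327,220). The eyepiece is at (342,250), the dropper at (278,298), the green slide box at (324,285), the dish at (295,182) and the forceps at (247,212).

```bash
cat > h.py <<'E'
import numpy as np, cv2
from scipy.optimize import least_squares
KEYS=np.array([[-30,-96],[-13.5,-48],[-8,0],[-13.5,48],[-30,96]])/1000
def ray(c,uv,z):
    f=240/np.tan(np.radians(c["fovy"])/2); T=c["camera_from_world"]; R=T[:3,:3]; o=-R.T@T[:3,3]
    d=R.T@np.array([(uv[0]-c["cx"])/f,(uv[1]-c["cy"])/f,1]); return o+d*(z-o[2])/d[2]
def proj(c,p):
    f=240/np.tan(np.radians(c["fovy"])/2); q=c["camera_from_world"]@np.append(p,1); return np.array([c["cx"]+f*q[0]/q[2],c["cy"]+f*q[1]/q[2]])
def blob(c,uv,r=9):
    """centroid of the bright/saturated patch (against black) around uv"""
    u,v=map(int,uv); m=c["color"][v-r:v+r+1,u-r:u+r+1].max(2)>95
    n,l,s,ce=cv2.connectedComponentsWithStats(m.astype(np.uint8)); k=1+np.argmax(s[1:,4]); return ce[k]+[u-r,v-r],s[k,4]
def fit(P):
    """P 5x2 world -> x,y,yaw,residuals(mm)"""
    g=lambda q:(KEYS@np.array([[np.cos(q[2]),np.sin(q[2])],[-np.sin(q[2]),np.cos(q[2])]])+q[:2]-P).ravel()
    d=P[4]-P[0]; r=least_squares(g,[*P.mean(0),np.arctan2(-d[0],d[1])]); return r.x,(r.fun*1000).round(1)
def world(q,p):
    c,s=np.cos(q[2]),np.sin(q[2]); return np.array([c*p[0]-s*p[1]+q[0],s*p[0]+c*p[1]+q[1]])
E
python3 - <<'E'
from h import *
from workcell import cams
c=cams.camera("top")
P=[]
for uv in [(246,243),(268,244),(289,241),(309,233),(327,220)]:
    b,a=blob(c,uv); P.append(ray(c,b,.0265)[:2]); print(b.round(1),a,P[-1].round(4))
q,r=fit(np.array(P)); print(q,r); print([world(q,k).round(4).tolist() for k in KEYS])
for n,uv,z in(("eyep",(342,250),.058),("drop",(278,298),.058),("obj",(119,259),.045),("forceps",(247,212),.008),("dish",(295,182),.015)): print(n,ray(c,uv,z).round(3))
E
```

```text
[245.1 243. ] 136 [0.5745 0.1409]
[267.8 244. ] 143 [0.5711 0.09  ]
[288.8 240.2] 143 [0.5786 0.0424]
[308.3 232. ] 144 [ 0.5963 -0.0023]
[326.5 219.2] 133 [ 0.625  -0.0442]
[ 0.57074721  0.04037969 -2.87494518] [-0.1 -0.   0.   0.3 -0.1  0.1  0.1 -0.1  0.  -0.2]
[[0.5744, 0.1409], [0.5711, 0.0902], [0.5785, 0.0425], [0.5964, -0.0024], [0.625, -0.0443]]
eyep [ 0.551 -0.075  0.058]
drop [0.449 0.068 0.058]
obj [0.543 0.417 0.045]
forceps [0.648 0.138 0.008]
dish [0.715 0.026 0.015]
```

View pics/scene0.png

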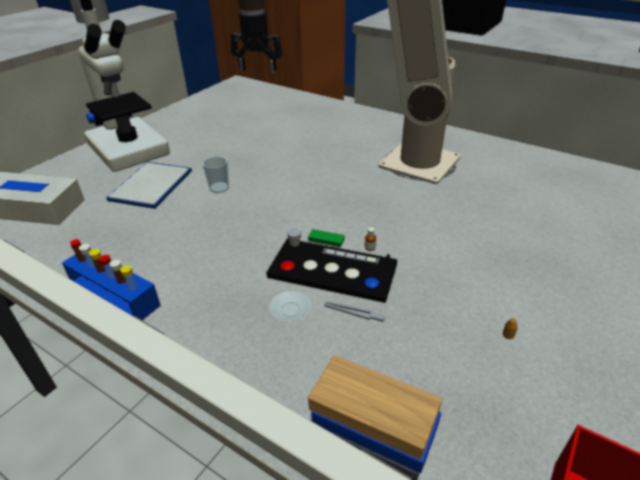

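The fit residual is 0.3 mm at most, so the console pose is good: (0.571, 0.040), yaw -164.7°. The scene view agrees: red at (288,266), blue at (372,283), eyepiece at (294,238) on the console. I'll travel with the hand shut and turn so that tool +y runs along the row from blue to red.

Emit:
apply_moves(
  moves=[
    [[-18,-24,0,-8.5],[-14,-26,0,-8.5],[-10,-28,0,-8.5],[-6,-29,0,-8.5],[-1.5,-30,0,-8.5],[3,-30,0,-8.5],[7.5,-29,0,-8.5],[12,-28,0,-8.5],[16,-26,0,-8.5],[19,-23,0,-8.5]],
  ],
  hand=-1,
)

```text
clock: 1.15
eef_pos: [0.3319, -0.213, 0.2446]
tool_rot: [0.991, 0.134, -0.001, -0.003]
ft_force: [-0.1, -0.9, -0.0]
grip_width: -0.0001
```

```bash
cat > st.py <<'E'
from h import *
from workcell import telemetry
from scipy.spatial.transform import Rotation as Ro
Q=[0.57075,0.04038,-2.87495]
o=telemetry.get_obs(); R=Ro.from_quat(o["tool_rot"]).as_matrix(); p=o["eef_pos"]
print("t",o["clock"],"p",p.round(4),"F",np.round(o["ft_force"],2),"w",round(o["grip_width"],4),"q6",o["joint_pos"].round(2))
print("tool x yaw",np.degrees(np.arctan2(R[1,0],R[0,0])).round(2),"want",np.degrees(Q[2])+180,"tool z",R[:,2].round(4))
for i,k in enumerate(KEYS,1):
    w=world(Q,k); print(i,"shift mm to touch",(1000*R.T@(np.array([*w,.029+.017])-p)).round(1))
E
python3 st.py
```

```text
t 1.15 p [ 0.3319 -0.213   0.2446] F [-0.08 -0.88 -0.02] w -0.0001 q6 [-0.57  0.04 -0.24  1.3   0.    0.73]
tool x yaw 15.41 want 15.277498688863972 tool z [-0.0036  0.0056 -1.    ]
1 shift mm to touch [ 328.2 -275.5  199.7]
2 shift mm to touch [ 311.6 -227.5  199.4]
3 shift mm to touch [ 306.  -179.5  199.1]
4 shift mm to touch [ 311.4 -131.5  198.8]
5 shift mm to touch [327.8 -83.5 198.5]
```

Emit:
apply_moves(
  moves=[
    [[36,-30,0,0],[36,-30,0,0],[36,-30,5,0],[36,-30,10,0],[36,-30,15,0],[36,-30,20,0],[36,-30,20,0],[36,-30,20,0],[30,-25,10,0],[0,0,0,0]],
  ],
)

```text
clock: 2.15
eef_pos: [0.5706, 0.1379, 0.1437]
tool_rot: [0.991, 0.137, -0.0, -0.002]
ft_force: [-0.5, -1.0, -0.1]
grip_width: -0.0001
```

```bash
python3 st.py; python3 - <<'E'
from h import *
from workcell import cams
c=cams.camera("wrist"); cv2.imwrite("pics/w1.png",c["color"][:,:,::-1])
Q=[0.57075,0.04038,-2.87495]
for k in KEYS: print(proj(c,[*world(Q,k),.029]).round(0))
E
```

```text
t 2.15 p [0.5706 0.1379 0.1437] F [-0.52 -0.97 -0.09] w -0.0001 q6 [0.24 0.47 0.06 1.16 0.   1.53]
tool x yaw 15.77 want 15.277498688863972 tool z [-0.001  0.003 -1.   ]
1 shift mm to touch [ 4.5 -1.6 97.7]
2 shift mm to touch [-12.4  46.3  97.6]
3 shift mm to touch [-18.3  94.3  97.4]
4 shift mm to touch [-13.2 142.3  97.3]
5 shift mm to touch [  2.9 190.4  97.1]
[327. 241.]
[304. 302.]
[298. 358.]
[305. 409.]
[324. 455.]
```

View pics/w1.png

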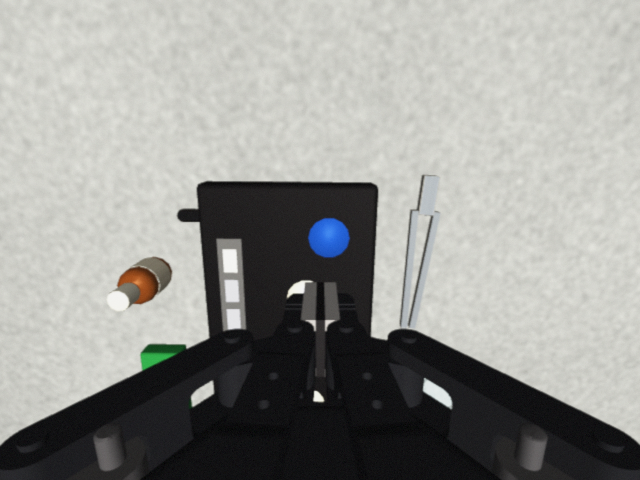

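The wrist view has the blue key at (329,237) against a predicted (327,241), so the pose holds to about 1–2 mm. Key 2 peeks out behind the shut tips at (303,290). Next I descend to 8 mm above the blue key.

Emit:
apply_moves(
  moves=[
    [[4,-1,15,0.5],[0,0,20,0],[0,0,20,0],[0,0,15,0],[0,0,10,0],[0,0,5,0],[0,0,3,0],[0,0,0,0],[0,0,0,0],[0,0,0,0]],
  ],
)

```text
clock: 3.2
eef_pos: [0.5716, 0.1315, 0.0533]
tool_rot: [0.992, 0.127, -0.0, -0.001]
ft_force: [0.2, -0.0, -0.0]
grip_width: 0.0001
```

```bash
python3 st.py
```

```text
t 3.2 p [0.5716 0.1315 0.0533] F [ 0.24 -0.01 -0.03] w 0.0001 q6 [ 0.23  0.56 -0.05  0.96  0.    1.54]
tool x yaw 14.54 want 15.277498688863972 tool z [-2.e-04  1.e-03 -1.e+00]
1 shift mm to touch [ 5.  -8.4  7.3]
2 shift mm to touch [-10.8  39.8   7.2]
3 shift mm to touch [-15.7  87.9   7.2]
4 shift mm to touch [ -9.6 135.8   7.1]
5 shift mm to touch [  7.5 183.6   7.1]
```

Emit:
apply_moves(
  moves=[
    [[5,-8.5,0,-0.7],[0,0,0,0],[0,0,0,0],[0,0,2,0],[0,0,0,0],[0,0,0,0],[0,0,0,0],[0,0,0,0],[0,0,0,0],[0,0,0,0]],
  ],
)

```text
clock: 4.2
eef_pos: [0.5757, 0.1426, 0.0526]
tool_rot: [0.991, 0.134, 0.001, -0.001]
ft_force: [-1.0, -0.2, 0.4]
grip_width: -0.0002
```

```bash
python3 st.py
```

```text
t 4.2 p [0.5757 0.1426 0.0526] F [-1.01 -0.19  0.44] w -0.0002 q6 [ 0.24  0.57 -0.04  0.96  0.    1.55]
tool x yaw 15.35 want 15.277498688863972 tool z [ 0.0026  0.0018 -1.    ]
1 shift mm to touch [-1.7  1.3  6.6]
2 shift mm to touch [-18.2  49.3   6.5]
3 shift mm to touch [-23.8  97.2   6.4]
4 shift mm to touch [-18.4 145.3   6.4]
5 shift mm to touch [ -1.9 193.3   6.4]
```

Emit:
apply_moves(
  moves=[
    [[-1.5,1,1.5,0],[0,0,1.5,0],[0,0,1.5,0],[0,0,1.5,0],[0,0,0,0],[0,0,0,0],[0,0,0,0],[0,0,0,0],[0,0,0,0],[0,0,0,0]],
  ],
)

```text
clock: 5.2
eef_pos: [0.5745, 0.141, 0.0461]
tool_rot: [0.991, 0.133, 0.002, -0.001]
ft_force: [-0.3, -0.4, -0.2]
grip_width: -0.0001
```

```bash
python3 st.py
```

```text
t 5.2 p [0.5745 0.141  0.0461] F [-0.29 -0.39 -0.19] w -0.0001 q6 [ 0.24  0.57 -0.05  0.95  0.    1.54]
tool x yaw 15.34 want 15.277498688863972 tool z [ 0.0028  0.0018 -1.    ]
1 shift mm to touch [-0.1  0.1  0.1]
2 shift mm to touch [-16.7  48.1   0. ]
3 shift mm to touch [-22.2  96.1  -0. ]
4 shift mm to touch [-1.680e+01  1.441e+02 -1.000e-01]
5 shift mm to touch [-3.000e-01  1.921e+02 -1.000e-01]
```

Right at touching, with no force yet. Now press 2 mm.

Emit:
apply_moves(
  moves=[
    [[0,0,1,0],[0,0,1,0],[0,0,0,0],[0,0,0,0],[0,0,0,0],[0,0,0,0],[0,0,0,0],[0,0,0,0],[0,0,0,0],[0,0,0,0]],
  ],
)

```text
clock: 6.2
eef_pos: [0.5746, 0.141, 0.0449]
tool_rot: [0.991, 0.133, 0.002, -0.001]
ft_force: [-0.8, -0.3, 2.2]
grip_width: 0.0007
```

```bash
python3 st.py
```

```text
t 6.2 p [0.5746 0.141  0.0449] F [-0.76 -0.35  2.19] w 0.0007 q6 [ 0.24  0.57 -0.05  0.94  0.    1.54]
tool x yaw 15.34 want 15.277498688863972 tool z [ 0.0035  0.0019 -1.    ]
1 shift mm to touch [-0.2  0.1 -1.1]
2 shift mm to touch [-16.8  48.1  -1.2]
3 shift mm to touch [-22.3  96.1  -1.2]
4 shift mm to touch [-16.9 144.1  -1.3]
5 shift mm to touch [ -0.4 192.1  -1.3]
```

Emit:
apply_moves(
  moves=[
    [[0,0,1,0],[0,0,0.5,0],[0,0,0,0],[0,0,0,0],[0,0,0,0],[0,0,0,0],[0,0,0,0],[0,0,0,0],[0,0,0,0],[0,0,0,0]],
  ],
)

```text
clock: 7.2
eef_pos: [0.5745, 0.141, 0.0438]
tool_rot: [0.991, 0.133, 0.002, -0.001]
ft_force: [-0.7, -0.7, 4.1]
grip_width: 0.0004
```

```bash
python3 st.py
```

```text
t 7.2 p [0.5745 0.141  0.0438] F [-0.69 -0.74  4.1 ] w 0.0004 q6 [ 0.24  0.58 -0.05  0.94  0.    1.54]
tool x yaw 15.34 want 15.277498688863972 tool z [ 0.0036  0.002  -1.    ]
1 shift mm to touch [-0.2  0.1 -2.2]
2 shift mm to touch [-16.7  48.1  -2.3]
3 shift mm to touch [-22.3  96.1  -2.4]
4 shift mm to touch [-16.8 144.1  -2.4]
5 shift mm to touch [ -0.4 192.1  -2.4]
```

Emit:
apply_moves(
  moves=[
    [[-2,6,0,0],[-2,6,0,0],[-2,6,0,0],[-2,6,0,0],[-2,6,0,0],[-2,6,0,0],[-2,6,0,0],[-2,5,0,0],[0,0,0,0],[0,0,0,0]],
  ],
)

```text
clock: 8.2
eef_pos: [0.5729, 0.088, 0.0443]
tool_rot: [0.991, 0.133, 0.004, -0.002]
ft_force: [-0.7, 1.9, 2.5]
grip_width: -0.0002
```

```bash
python3 st.py
```

```text
t 8.2 p [0.5729 0.088  0.0443] F [-0.69  1.9   2.49] w -0.0002 q6 [ 0.15  0.55 -0.09  0.92  0.    1.45]
tool x yaw 15.32 want 15.277498688863972 tool z [ 0.0071  0.0056 -1.    ]
1 shift mm to touch [ 15.4 -50.7  -1.4]
2 shift mm to touch [-1.1 -2.7 -1.7]
3 shift mm to touch [-6.7 45.3 -1.9]
4 shift mm to touch [-1.2 93.3 -2.1]
5 shift mm to touch [ 15.3 141.3  -2.1]
```

Key 2 is pressed about 1.7 mm at 2.5 N. On to key 3, slightly lower.

Emit:
apply_moves(
  moves=[
    [[-1,5,0.3,0],[-1,6,0.3,0],[-1,6,0,0],[-1,6,0,0],[-1,6,0,0],[-0.8,6,0,0],[-0.5,5,0,0],[0,3,0,0],[0,0,0,0],[0,0,0,0]],
  ],
)

```text
clock: 9.2
eef_pos: [0.5782, 0.0418, 0.0434]
tool_rot: [0.991, 0.134, 0.003, -0.003]
ft_force: [-1.4, 2.4, 3.0]
grip_width: -0.0001
```

```bash
python3 st.py
```

```text
t 9.2 p [0.5782 0.0418 0.0434] F [-1.36  2.45  3.02] w -0.0001 q6 [ 0.07  0.55 -0.09  0.92  0.01  1.37]
tool x yaw 15.37 want 15.277498688863972 tool z [ 0.0059  0.0072 -1.    ]
1 shift mm to touch [ 22.7 -96.6  -1.9]
2 shift mm to touch [  6.1 -48.6  -2.3]
3 shift mm to touch [ 0.5 -0.6 -2.6]
4 shift mm to touch [ 5.9 47.4 -2.8]
5 shift mm to touch [22.4 95.4 -2.9]
```

Emit:
apply_moves(
  moves=[
    [[0.7,5,-0.3,0],[0.8,6,0,0],[0.8,6,0,0],[0.8,6,0,0],[0.8,6,0,0],[0.8,6,0,0],[0.7,6,0,0],[0.5,4,0,0],[0,1,0,0],[0,0,0,0]],
  ],
)

```text
clock: 10.2
eef_pos: [0.597, -0.005, 0.0432]
tool_rot: [0.991, 0.134, 0.003, -0.003]
ft_force: [-1.1, 2.4, 3.1]
grip_width: -0.0001
```

```bash
python3 st.py
```

```text
t 10.2 p [ 0.597  -0.005   0.0432] F [-1.07  2.43  3.07] w -0.0001 q6 [-0.01  0.58 -0.04  0.95  0.01  1.29]
tool x yaw 15.37 want 15.277498688863972 tool z [ 0.0043  0.0069 -1.    ]
1 shift mm to touch [  16.8 -146.7   -1.9]
2 shift mm to touch [  0.3 -98.7  -2.2]
3 shift mm to touch [ -5.3 -50.7  -2.5]
4 shift mm to touch [ 0.1 -2.7 -2.8]
5 shift mm to touch [16.5 45.3 -2.9]
```

Key 4 is pressed about 2.5 mm. On to the red key.

Emit:
apply_moves(
  moves=[
    [[2,5,-0.3,0],[2.2,6,0,0],[2.2,6,0,0],[2.2,6,0,0],[2.2,6,0,0],[2.2,6,0,0],[2,5,0,0],[1,3,0,0],[0,0,0,0],[0,0,0,0]],
  ],
)

```text
clock: 11.2
eef_pos: [0.6253, -0.0457, 0.043]
tool_rot: [0.991, 0.134, 0.001, -0.003]
ft_force: [-2.0, 1.6, 3.5]
grip_width: -0.0004
```

```bash
python3 st.py; python3 - <<'E'
from h import *
from workcell import cams
for n in("top","scene"):
    c=cams.camera(n); im=c["color"][:,:,::-1]
    a=im[170:310,200:380] if n=="top" else im[190:340,230:430]
    cv2.imwrite(f"pics/{n}2.png",cv2.resize(a,None,fx=3.5,fy=3.5,interpolation=cv2.INTER_CUBIC))
E
```

```text
t 11.2 p [ 0.6253 -0.0457  0.043 ] F [-2.03  1.56  3.48] w -0.0004 q6 [-0.08  0.64  0.06  0.99  0.01  1.23]
tool x yaw 15.37 want 15.277498688863972 tool z [ 0.0019  0.0067 -1.    ]
1 shift mm to touch [   0.4 -193.4   -1.9]
2 shift mm to touch [ -16.1 -145.5   -2.2]
3 shift mm to touch [-21.7 -97.5  -2.5]
4 shift mm to touch [-16.3 -49.5  -2.8]
5 shift mm to touch [ 0.1 -1.4 -3. ]
```

View pics/top2.png

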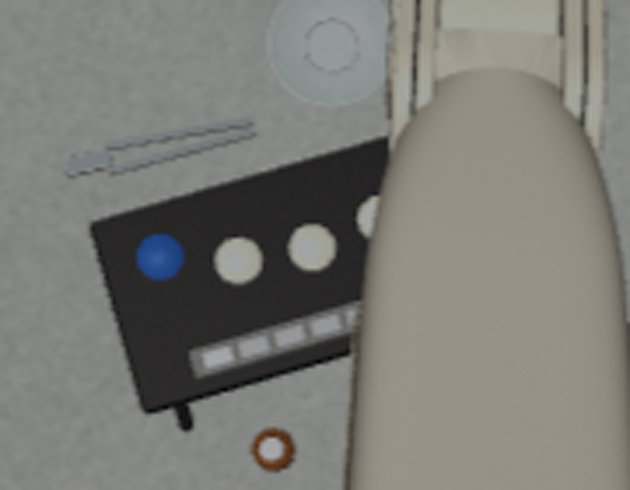

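View pics/scene2.png

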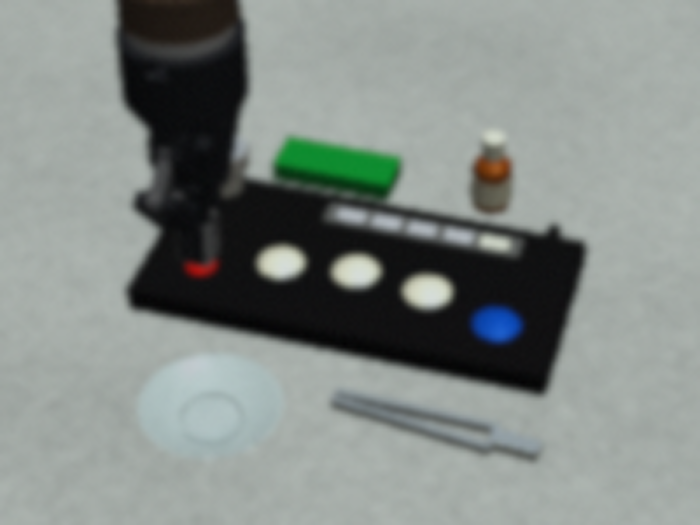

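The top crop shows keys 1–3 clear and the dish, forceps and dropper standing as before. The scene crop shows the fingertips on the red key at (200,265) with the eyepiece upright behind. One check on console shift and on the display cells against the first picture.

```bash
python3 - <<'E'
from h import *
from workcell import cams,telemetry
c=cams.camera("top"); a=dict(c); a["color"]=cv2.imread("pics/top0.png")[:,:,::-1]
for uv in [(246,243),(268,244),(289,241)]: print((1000*(ray(c,blob(c,uv)[0],.0265)-ray(a,blob(a,uv)[0],.0265))[:2]).round(1))
s=cams.camera("scene"); s0=cv2.imread("pics/scene0.png")[:,:,::-1]
Q=[0.57075,0.04038,-2.87495]
for y in (-.05,-.03,-.01,.01,.03,.05,.07):
    u,v=proj(s,[*world(Q,[.043,y]),.0245]).round().astype(int); print(y,s0[v,u],s["color"][v,u])
o=telemetry.get_obs(); print(o["clock"],o["eef_pos"],o["ft_force"],abs(o["joint_vel"]).max())
E
```

```text
[0. 0.]
[0.1 0.1]
[0. 0.]
-0.05 [156 163 168] [165 171 176]
-0.03 [145 151 156] [153 159 164]
-0.01 [161 167 173] [170 177 183]
0.01 [127 132 135] [135 140 142]
0.03 [122 127 129] [130 135 137]
0.05 [14 15 15] [16 15 17]
0.07 [15 15 16] [16 17 17]
11.4 [ 0.62526721 -0.04568636  0.0429956 ] [-2.35706322  0.98313835  3.56061345] 0.0015300403654757678
```

```bash
python3 -c "
from workcell import workorder; print(workorder.job_done())"
```

```text
the job is handed in; nothing more can be done
None
```

I stroked the shut fingertips along the keys from blue to red in one pass. I handed the job in at about 11.4 s of the 35 s allowed, still holding the red key down.

- **Keys:** each key was down about 1.7 to 3 mm as I stopped on it, judged from tip height. The press force was 2.5 to 4.1 N. The red key is held at about 3 mm with about 3.5 N. Key travel has no direct readout.
- **Other keys:** at the end the tips sat about 50 mm from key 4, too far to touch it.
- **Console:** the blue key and the next two white keys had moved by no more than 0.1 mm between the first and last top views.
- **Other items:** the dish, forceps, slide box and dropper looked undisturbed in the last pictures. The eyepiece was partly hidden by the arm; what showed of it was upright. I did not look at the beaker and objective again; the arm never went low near them.
- **Unsure:** a side force of about 2.5 N, most likely friction from the stroke, was still there at the end. The lamp display showed no clear change, so it neither confirms nor contradicts the result.

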